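Shake-check two tins and stow the empty one

TASK

Of the two closed tins on the wooden board one has been emptied and the other still has a loose steel block inside. Lift a tin well clear of the board and, keeping it right way up, rock it end to end several times, by some 20 degrees each way, feeling for weight and rattle, to find out which tin is empty. Then set the empty tin flat on the dock and slide it end first under the steel lip until it is fully home, and leave the loaded tin standing flat on the board, with the mallet and the glue bottle undisturbed.

Things in the scene. Friction and masses are not known exactly. Their poses are not given: they have to be found in the camera images.
- tin_1_mid (a point): centre (half-way up) of one of two outwardly identical closed tins with dark green lids, 67 mm (x) by 97 mm (y, the long way) by 25 mm tall; lid fixed; 64 mm across between the fingers. Both start flat on the board, end to end, long ways along the board's y within 0.1 rad. Either may be the empty one: it changes from run to run
- tin_2_mid (a point): centre (half-way up) of one of two outwardly identical closed tins with dark green lids, 67 mm (x) by 97 mm (y, the long way) by 25 mm tall; lid fixed; 64 mm across between the fingers. Both start flat on the board, end to end, long ways along the board's y within 0.1 rad. Either may be the empty one: it changes from run to run
- tin_1: the same tin as tin_1_mid; this origin is the centre of its underside, 13 mm below tin_1_mid, same axes. Empty, a tin weighs 0.13 to 0.19 kg; with the steel block (36 x 50 x 17 mm) 0.34 to 0.47 kg. The block slides some 40 mm end to end inside when the tin is tipped 0.2 rad or more
- tin_2: the same tin as tin_2_mid; this origin is the centre of its underside, 13 mm below tin_2_mid, same axes. Empty, a tin weighs 0.13 to 0.19 kg; with the steel block (36 x 50 x 17 mm) 0.34 to 0.47 kg. The block slides some 40 mm end to end inside when the tin is tipped 0.2 rad or more
- board: pale wooden board, fixed, 130 mm (x) by 270 mm (y), 12 mm thick; origin at the centre of its underside, on the table
- dock: fixed wooden dock, 96 mm (x) by 190 mm (y); origin: centre of its underside, on the table. Flat base 10 mm thick, open at the +y end; at the -y end a pocket: end stop (face at y = -83 mm), cheeks 72 mm apart with flared mouths (y = -83 to -57 mm, 32 mm tall) and a steel lip above (y = -95 to -63 mm, underside 32 mm over the base, top 47 mm over the table)
- dock_home (a point): where the tin's centre (half-way up) is when fully home against the end stop: dock's y = -34 mm, 23 mm above the table; axes as the dock's. The tin is set on the base with its centre 40 to 60 mm from here towards the dock's +y, clear of lip and cheeks, then slid towards -y, long way along y, either end first
- mallet: wooden mallet, 72 x 204 x 46 mm, lying loose to the right; a bystander, origin at the centre of its underside
- eyelet_press: heavy green hand press, fixed, a bystander and an obstacle: foot about 150 x 92 mm, standing to the left of the board; its lever with a red ball rises to about 0.31 m above the table and leans 70 mm towards the board. Pass over it or round it. Origin: centre of its underside
- glue: glue bottle, 36 mm wide, 114 mm tall, standing loose; a bystander, origin at the centre of its underside
Things that resemble listed ones, but are neither listed nor needed, are in the scene too. What is shaped like the tin_1 but pink is not meant.

How it is judged:
On the way, in this order (a step that is already met when the one before it is completed fails the run):
1. a tin is held clear above the board with one end (its +y end) tipped up (((height (world z) of tin_1_mid above 0.06 m and angle between tin_1_mid's own y axis and vertical below 1.42 rad) or (height (world z) of tin_2_mid above 0.06 m and angle between tin_2_mid's own y axis and vertical below 1.42 rad))), for 0.05 s.
2. then a tin held clear above the board is tipped the other way (((height (world z) of tin_1_mid above 0.06 m and angle between tin_1_mid's own y axis and vertical above 1.72 rad) or (height (world z) of tin_2_mid above 0.06 m and angle between tin_2_mid's own y axis and vertical above 1.72 rad))), for 0.05 s.
At the end, for the whole second after the job is handed in: The empty tin lies flat on the dock under the lip, its centre within 4 mm of home (6 mm sideways or short), in line within 0.12 rad; the loaded tin (presses on its support with over 2.6 N) stands flat on the board; both at rest (((y of tin_1_mid in the frame of dock_home between -0.004 and 0.006 m and x of tin_1_mid in the frame of dock_home between -0.006 and 0.006 m and z of tin_1_mid in the frame of dock_home between -0.004 and 0.004 m and angle between the y axis of tin_1_mid and the y axis of dock, either way round below 0.12 rad and contact force between dock and tin_1 between 0.6 and 2.6 N and angle between tin_2_mid's own z axis and vertical below 0.08 rad and contact force between board and tin_2 above 2.6 N and height (world z) of tin_2_mid below 0.032 m and linear speed of each of tin_1, tin_2 below 0.02 m/s) or (y of tin_2_mid in the frame of dock_home between -0.004 and 0.006 m and x of tin_2_mid in the frame of dock_home between -0.006 and 0.006 m and z of tin_2_mid in the frame of dock_home between -0.004 and 0.004 m and angle between the y axis of tin_2_mid and the y axis of dock, either way round below 0.12 rad and contact force between dock and tin_2 between 0.6 and 2.6 N and angle between tin_1_mid's own z axis and vertical below 0.08 rad and contact force between board and tin_1 above 2.6 N and height (world z) of tin_1_mid below 0.032 m and linear speed of each of tin_2, tin_1 below 0.02 m/s))); the robot touches nothing.
It fails at once if a tin is tipped more than 50 degrees (angle between any of tin_1_mid, tin_2_mid's own z axis and vertical above 0.9 rad).
It fails at once if the mallet or the glue bottle is shifted by more than 30 mm (distance of any of mallet, glue from where it was at the start of the episode above 0.03 m).
It also fails if it takes over 72 s, if anything falls off the work surface, if the arm or the gripper's body presses on something with over 40 N, if the wrist force passes 120 N, or if a joint passes its speed limit or range.

ROBOT

A 6-joint arm with a two-finger parallel gripper is mounted at the origin on the work surface; the furniture and walls round the work are solid. World frame = base frame: x ahead of the robot, y to its left, z up, the work surface at z = 0. Lengths are in m, angles in rad, forces in N, time in s.
With the tool pointing down it reaches from about 0.225 to 0.875 m from the base axis. Payload 3.4 kg.
Tool frame: the origin (TCP) lies at the very end of the fingers, on their centre line; the grasp point (between the pads) lies 19 mm behind it; z points along the fingers, y is the line along which they close (so a half turn about z gives the same grasp; the last joint's range is limited). The gripper opens to 85 mm and grips with 20 to 120 N. Pads are 22 mm wide; open, the fingers measure 114 mm over their backs; the gripper's body (76 mm by 85 mm) begins 54 mm behind the grasp point. The pads swing forward as they close: fully open they stand 13 mm farther back than shut.
Start: joints at [1.064, 0.276, 1.505, -0, 1.361, -0.121], TCP at [0.216, 0.533, 0.231] pointing down, gripper open.
Joint ranges: [-2.89, 2.89], [-0.75, 2.08], [0.22, 2.7], [-1.18, 4.32], [0.11, 2.71], [-2.7, 2.7]. Speed limits (rad/s): [2.57, 2.57, 3.14, 3.14, 3.14, 3.14].

INTERFACE

Orientations are given as a unit quaternion [w, x, y, z].
In Python, from rig import manip, get_image, camera_info gives the robot as it stands. The module is installed in compiled form; this text tells all that it offers.
- The arm moves only by the shell command python3 -m crank 'ROWS' [FORCE]. ROWS is a JSON object of lists of equal length, an entry for each row: "translation": the shift along the tool's x, y, z in mm, a list of three; "roll": the turn about the tool's z in rad; "fingers": the opening, from 0 (shut) to 1 (fully open). A call has 1 to 8 rows; each row shifts and turns the commanded pose from where the row before left it, along the tool's axes as they then stand; what a row does not reach is not made up. A row lasts 1/10 s, in which the tool goes at most 50 mm and 8.59 degrees, less where a joint would pass 70% of its speed; a pose out of reach is approached as far as the arm can. A call is refused whole if a number of a shift passes 50 or a number of a turn 0.15, either way. A call with a gripper value outside its range is refused whole. The fingers move at their own pace and stop on an object; FORCE is the grip in N (left out, the last holds). Time passes only in rows, so rows that do not move let the fingers close. It gives the time, the measured TCP pose, the force, the opening and the grip force at its end, in the units of the state.
- manip.get_state(): the state, without advancing time (a new reading comes with each control period).
- get_image(name): name is "side" or "top" or "wrist"; returns the picture (420x560x3 uint8, blue, green, red); there is no depth.
- camera_info(name): a dict with "mtx" (3x3 intrinsics, pixels), "rvec" (rotation vector, rad) and "tvec" (3), from world to camera coordinates, as OpenCV has them. Camera axes: x right, y down, z forward; pixel columns grow to the right and rows downward; lengths in m; the calibration is good to about 2 mm. A picture is of the moment at which its call begins: read the wrist's pose just before it. camera_info takes no time and is no camera call; for the wrist camera it gives the pose at the moment of the call.
- manip.sign_off(): hands the job in; it is judged then, once.
The state is a dict: "clock": time; "qpos": joint angles; "qd": joint speeds; "effort": joint torques, N m; "position": TCP position; "ee_rot": TCP orientation; "contact_force": force on the tool from outside, world axes, zero at the start; "moment": the same for the moment, N m; "width": finger opening in m; "gripper_force": force on a finger pad.
Only numpy, scipy, OpenCV 4.12 (cv2) and the standard library are available. Lean on these libraries where they do the work, as an engineer would, in place of code of your own. Each camera call takes 0.05 s, during which the arm holds its last target. There are 200 camera calls.

## Working session

There is one attempt and no reset: what is moved stays moved. The work goes in short steps, Python scripts to look and compute and a shell command to move; the robot and the scene stay as the last step left them, time stands still between calls to the robot, and variables do not carry over. Pictures are saved under pics/ and viewed, at most 10 in all, crops included, and the job is handed in when it is done.

```bash
mkdir -p pics
python3 - <<'E'
from rig import manip,get_image,camera_info
import cv2,json
for n in("top","side"):
    cv2.imwrite(f"pics/{n}0.png",get_image(n)); c=camera_info(n); print(n,c)
print(manip.get_state())
E
```

```text
top {'mtx': array([[384.97960345,   0.        , 276.71459664],
       [  0.        , 384.97960345, 214.38867228],
       [  0.        ,   0.        ,   1.        ]]), 'rvec': array([ 2.18215395, -2.12770248,  0.08041927]), 'tvec': array([-0.09824294,  0.41169207,  1.12092429])}
side {'mtx': array([[535.36651051,   0.        , 286.48135636],
       [  0.        , 535.36651051, 207.8661535 ],
       [  0.        ,   0.        ,   1.        ]]), 'rvec': array([ 1.37555246,  2.07578403, -0.93201568]), 'tvec': array([ 0.24865379, -0.20064084,  1.64251992])}
{'clock': 0.1, 'qpos': array([ 1.06400836e+00,  2.76520069e-01,  1.50599812e+00, -2.91317952e-06,
        1.36069288e+00, -1.21013029e-01]), 'qd': array([-9.00754991e-04, -1.02515083e-05, -2.76755071e-03, -1.71607236e-04,
       -1.79849166e-03, -3.89565941e-04]), 'effort': array([ 5.13583982e-04, -4.17701519e+01, -2.46401989e+01, -1.93897758e-04,
        5.83069981e-03,  9.03137106e-06]), 'position': array([0.21614515, 0.53232716, 0.23053622]), 'ee_rot': array([-2.48504738e-04,  1.91693250e-01,  9.81454555e-01, -7.70105728e-04]), 'contact_force': array([ 0.59405367, -0.1421367 ,  0.40396021]), 'moment': array([0.01529704, 0.01616162, 0.02524026]), 'gripper_force': 0.0, 'width': 0.0852120963874553}
```

View pics/top0.png

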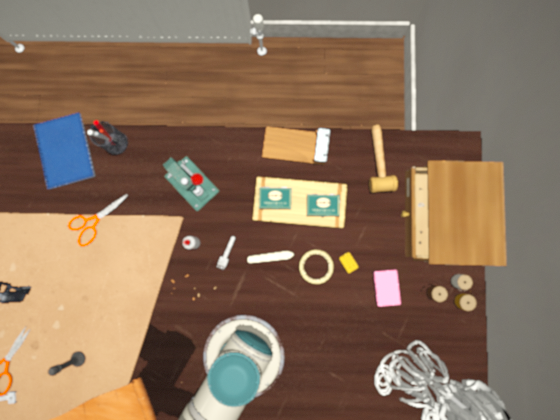

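View pics/side0.png

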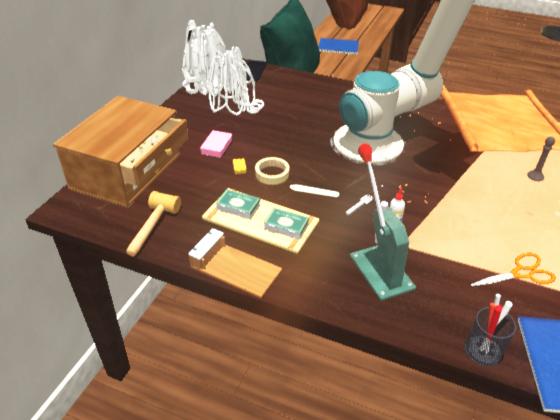

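The top view has two green-lidded tins on the pale board, at (275,198) and (322,205). Things that could be mistaken for them are the pink box (387,288), the yellow box (349,263) and the blue book (63,150). The colour and the board rule those out. The dock is at about (297,145), with its lip at the right (-y) end (322,145). The mallet is at (383,165), the glue at (190,242) and the press at (190,182). I'll check this in one close crop and measure.

```bash
cat > h.py <<'E'
import numpy as np,cv2
from rig import manip,get_image,camera_info
from scipy.spatial.transform import Rotation as R
def pix2w(c,uv,z):
    Rm=cv2.Rodrigues(c["rvec"])[0]; t=c["tvec"]; uv=np.atleast_2d(uv).astype(float)
    d=np.c_[uv,np.ones(len(uv))]@np.linalg.inv(c["mtx"]).T@Rm; o=-Rm.T@t
    return o+d*((z-o[2])/d[:,2])[:,None]
def w2pix(c,p): return cv2.projectPoints(np.atleast_2d(p).astype(float),c["rvec"],c["tvec"],c["mtx"],None)[0][:,0]
def tool():
    s=manip.get_state(); q=s["ee_rot"]; return s,R.from_quat([q[1],q[2],q[3],q[0]])
E
python3 - <<'E'
from h import *
im=cv2.imread("pics/top0.png"); c=camera_info("top")
cr=cv2.resize(im[115:240,240:360],None,fx=4.8,fy=4.8,interpolation=cv2.INTER_CUBIC); cv2.imwrite("pics/crop0.png",cr)
hsv=cv2.cvtColor(im,cv2.COLOR_BGR2HSV)
m=cv2.inRange(hsv,(70,70,30),(100,255,180)); m[:180]=0;m[235:]=0;m[:,:250]=0;m[:,350:]=0
m=cv2.morphologyEx(m,cv2.MORPH_CLOSE,np.ones((5,5)))
for k in cv2.findContours(m,0,2)[0]:
    if cv2.contourArea(k)<100: continue
    r=cv2.minAreaRect(k); w=pix2w(c,cv2.boxPoints(r),.037); ctr=pix2w(c,[r[0]],.037)[0]
    e=[w[1]-w[0],w[2]-w[1]]; L=max(e,key=np.linalg.norm); L=L*np.sign(L[1]); print("tin",r[0],ctr.round(4),[np.linalg.norm(x).round(4) for x in e],"yaw",np.arctan2(-L[0],L[1]).round(3))
E
```

```text
tin (322.0, 205.0) [ 0.443  -0.2197  0.037 ] [np.float64(0.0816), np.float64(0.0529)] yaw 0.023
tin (274.5, 198.0) [ 0.4604 -0.0805  0.037 ] [np.float64(0.0794), np.float64(0.0532)] yaw 0.022
```

View pics/crop0.png

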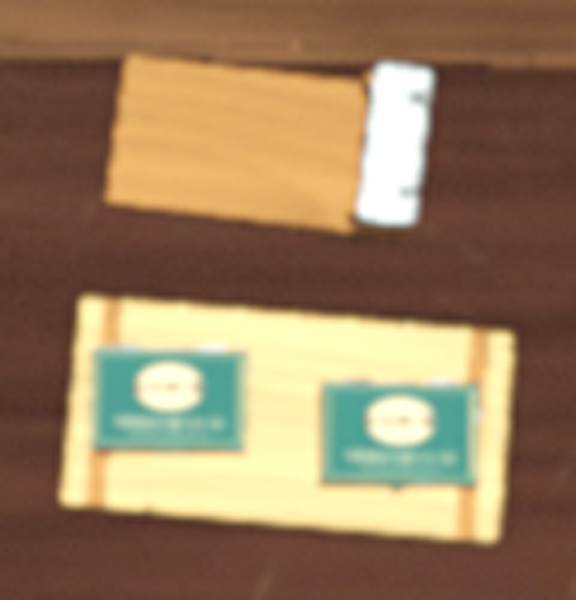

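The crop shows the two green-lidded tins flat on the board, at crop (170,400) and (400,432). The dock base spans (125,55)–(107,202)–(355,232), and the white lip spans (375,60)–(435,67)–(418,228)–(357,220).

Run:
```python
from h import *
c=camera_info("top")
f=lambda l,z:pix2w(c,np.array(l)/4.8+[240-.4,115-.4],z)
lip=f([(375,60),(435,67),(418,228),(357,220)],.047); print("lip",lip.round(4).tolist())
b=f([(125,55),(107,202),(355,232)],.010); print("base",b.round(4).tolist())
bd=f([(80,296),(515,330),(497,543),(60,505)],.012); print("board",bd.round(4).tolist())
def yaw(v): v=v*np.sign(v[1]); return np.arctan2(-v[0],v[1])
print(yaw(lip[0]-lip[1]),yaw(lip[3]-lip[2]),yaw(b[1]-b[2]),[np.arctan2(d[1],d[0]) for d in (lip[0]-lip[3],lip[1]-lip[2],b[0]-b[1])])
print("boardyaw",yaw(bd[0]-bd[1]),yaw(bd[3]-bd[2]),"ctr",bd.mean(0))
# dock fit: x,y,yaw
from scipy.optimize import least_squares
P=np.array([[.048,-.063],[.048,-.095],[-.048,-.095],[-.048,-.063],[.048,.095],[-.048,.095]]);Q=np.r_[lip,b[:2]][:,:2]
rot=lambda a:np.array([[np.cos(a),-np.sin(a)],[np.sin(a),np.cos(a)]])
s=least_squares(lambda v:((P@rot(v[2]).T+v[:2])-Q).ravel(),[.58,-.15,0]); print("dock",s.x,np.abs(s.fun).max())
h=rot(s.x[2])@[0,-.034]+s.x[:2]; print("home",h)
# wrist cam
s_,T=tool(); cw=camera_info("wrist"); Rw=cv2.Rodrigues(cw["rvec"])[0]; pc=-Rw.T@cw["tvec"]
print("cam in tool",T.inv().apply(pc-s_["position"]),(Rw@T.as_matrix()).round(2).tolist(),cw["mtx"][0,0])
print("tool axes cols",T.as_matrix().round(3).tolist())
```

```text
lip [[0.6733, -0.2028, 0.047], [0.6695, -0.2397, 0.047], [0.5684, -0.2306, 0.047], [0.5726, -0.1935, 0.047]]
base [[0.6863, -0.0463, 0.01], [0.5903, -0.0378, 0.01], [0.5741, -0.1947, 0.01]]
board [[0.5291, -0.0227, 0.012], [0.5133, -0.2952, 0.012], [0.3799, -0.2853, 0.012], [0.3968, -0.0145, 0.012]]
-0.10232573075639513 -0.1133668089482833 -0.10285213619943792 [np.float64(-0.0928389968620543), np.float64(-0.08945771620104506), np.float64(-0.08901615517922096)]
boardyaw -0.057873761800442416 -0.06257469656551756 ctr [ 0.45477155 -0.15444034  0.012     ]
dock [ 0.62875432 -0.13754852 -0.09709629] 0.003389268108714538
home [ 0.62545823 -0.17138837]
cam in tool [ 0.08060643  0.0006859  -0.14390455] [[0.0, 1.0, 0.0], [-0.95, 0.0, -0.31], [-0.31, -0.0, 0.95]] 365.03758911168796
tool axes cols [[-0.927, 0.376, -0.001], [0.376, 0.927, -0.001], [0.0, -0.002, -1.0]]
```

```bash
python3 -m crank '{"translation":[[0,0,0],[0,0,0],[0,0,0],[0,0,0],[0,0,0],[0,0,0],[0,0,0],[0,0,0]],"roll":[0.15,0.15,0.15,0.15,0.15,0.15,0.15,0.10],"fingers":[1,1,1,1,1,1,1,1]}' 20
python3 -m crank '{"translation":[[-45,6,0],[-45,6,0],[-45,6,0],[-45,6,0],[-45,6,0],[-45,6,0],[-45,6,0],[-45,6,0]],"roll":[0,0,0,0,0,0,0,0],"fingers":[1,1,1,1,1,1,1,1]}'
python3 -m crank '{"translation":[[-45,6,0],[-45,6,0],[-45,6,0],[-45,6,0],[-45,6,0],[-45,6,0],[-45,6,0],[-45,6,0]],"roll":[0,0,0,0,0,0,0,0],"fingers":[1,1,1,1,1,1,1,1]}'
```

```text
clock: 0.9
position: [0.2162, 0.5325, 0.2308]
ee_rot: [0.0, 0.696, 0.718, -0.001]
contact_force: [-0.1, -0.2, -0.2]
width: 0.0851
gripper_force: 0.0
clock: 1.7
position: [0.2765, 0.173, 0.2311]
ee_rot: [0.0, 0.694, 0.72, 0.0]
contact_force: [1.8, -0.3, 0.6]
width: 0.0856
gripper_force: 0.0
clock: 2.5
position: [0.3371, -0.1853, 0.2311]
ee_rot: [-0.0, 0.695, 0.719, 0.0]
contact_force: [0.5, -0.3, 0.4]
width: 0.0856
gripper_force: 0.0
```

```bash
python3 -m crank '{"translation":[[-13,35,20],[-13,35,20],[-12,35,20],[0,0,0]],"roll":[0,0,0,0],"fingers":[1,1,1,1]}'
cat > wl.py <<'E'
from h import *
import sys
s,T=tool(); c=camera_info("wrist"); im=get_image("wrist"); cv2.imwrite("pics/%s.png"%sys.argv[1],im); p=s["position"]
print("tcp",p.round(4),"phi-90",np.arctan2(T.as_matrix()[1,0],T.as_matrix()[0,0])-np.pi/2)
hsv=cv2.cvtColor(im,cv2.COLOR_BGR2HSV)
m=cv2.inRange(hsv,(70,70,30),(100,255,200)); m=cv2.morphologyEx(m,cv2.MORPH_CLOSE,np.ones((9,9)))
for k in cv2.findContours(m,0,2)[0]:
    if cv2.contourArea(k)<1500: continue
    w=pix2w(c,k[:,0],.037)[:,:2].astype(np.float32); r=cv2.minAreaRect(w)
    b=cv2.boxPoints(r); e=max([b[1]-b[0],b[2]-b[1]],key=np.linalg.norm); e=e*np.sign(e[1]); d=np.array(r[0])-p[:2]
    print("ctr",np.round(r[0],4),"size",np.round(r[1],4),"yaw",np.arctan2(-e[0],e[1]).round(4),"tool dxy mm",(T.inv().apply([*d,0])*1e3).round(1),cv2.boundingRect(k))
E
python3 wl.py w1
```

```text
clock: 2.9
position: [0.4463, -0.2189, 0.1679]
ee_rot: [-0.002, 0.695, 0.719, 0.0]
contact_force: [-0.9, 0.9, 0.6]
width: 0.0851
gripper_force: 0.0
tcp [ 0.4463 -0.2189  0.1679] phi-90 0.03495280115733057
ctr [ 0.4453 -0.2209] size [0.0625 0.097 ] yaw 0.003 tool dxy mm [-2.  -1.1 -0. ] (238, 134, 84, 121)
ctr [ 0.4635 -0.1057] size [0.063  0.0459] yaw -1.536 tool dxy mm [112.5  21.2   0.2] (264, 0, 95, 74)
```

View pics/w1.png

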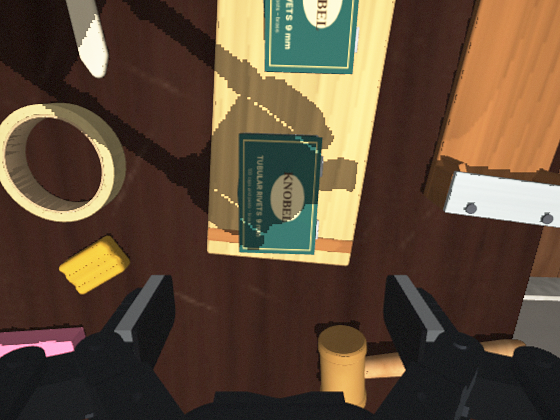

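The wrist view shows tin B at (280,195) with no fingers over it. The board's -y edge is at row 255, the mallet is clear at (342,365), and the lip is at (500,195).

```bash
python3 -m crank '{"translation":[[-2,-1,40],[0,0,40],[0,0,40],[0,0,20],[0,0,5],[0,0,5],[0,0,0]],"roll":[0.03,0,0,0,0,0,0],"fingers":[1,1,1,1,1,1,1]}'
```

```text
clock: 3.65
position: [0.4432, -0.22, 0.0222]
ee_rot: [0.001, 0.705, 0.709, 0.0]
contact_force: [0.0, -0.1, -0.3]
width: 0.0856
gripper_force: 0.0
```

```bash
python3 -m crank '{"translation":[[0,0,2],[0,0,0],[0,0,0],[0,0,0],[0,0,0]],"roll":[0,0,0,0,0],"fingers":[0.5,0.5,0.5,0.5,0.5]}' 40; python3 -m crank '{"translation":[[0,0,-15],[0,0,-15],[0,0,-15],[0,0,-15],[0,0,0],[0,0,0]],"roll":[0,0,0,0,0,0],"fingers":[0.5,0.5,0.5,0.5,0.5,0.5]}'; python3 -c "
from h import *
print(manip.get_state()['moment'])"
```

```text
clock: 4.15
position: [0.4437, -0.2203, 0.0208]
ee_rot: [0.001, 0.705, 0.709, 0.0]
contact_force: [-0.1, -0.4, 5.5]
width: 0.0618
gripper_force: 42.2
clock: 4.75
position: [0.4429, -0.2198, 0.0795]
ee_rot: [0.0, 0.705, 0.709, 0.0]
contact_force: [0.1, 0.7, -2.1]
width: 0.0616
gripper_force: 44.7
[-0.03291574 -0.02628463  0.01202583]
```

```bash
for i in 1 2 3 4; do python3 -m crank '{"translation":[[0,0,0]],"roll":[0],"fingers":[0.5]}' | grep contact; python3 -c "
from h import *
print(manip.get_state()['moment'])"; done; python3 wl.py w2
python3 - <<'E'
from h import *
im=get_image("side");c=camera_info("side"); u,v=w2pix(c,[.443,-.22,.1])[0].astype(int); print(u,v)
cv2.imwrite("pics/s1.png",cv2.resize(im[v-60:v+80,u-90:u+90],None,fx=4,fy=4))
E
```

```text
contact_force: [-0.4, 0.3, -2.0]
[-0.02340349  0.03640458 -0.02569893]
contact_force: [0.1, 0.3, -2.3]
[ 0.00320734 -0.00793493  0.00445557]
contact_force: [-0.0, -0.1, -1.4]
[-0.03138629  0.02330398  0.00040019]
contact_force: [0.8, -0.2, -1.3]
[ 0.01330768 -0.03692566  0.01541662]
tcp [ 0.4427 -0.2196  0.0788] phi-90 0.004965525150426808
ctr [ 0.4434 -0.2567] size [0.0914 0.1441] yaw 0.0055 tool dxy mm [-37.1   0.6  -0. ] (195, 178, 172, 218)
ctr [ 0.4635 -0.115 ] size [0.0621 0.0261] yaw -1.5657 tool dxy mm [1.046e+02 2.140e+01 1.000e-01] (258, 0, 138, 63)
237 180
```

View pics/s1.png

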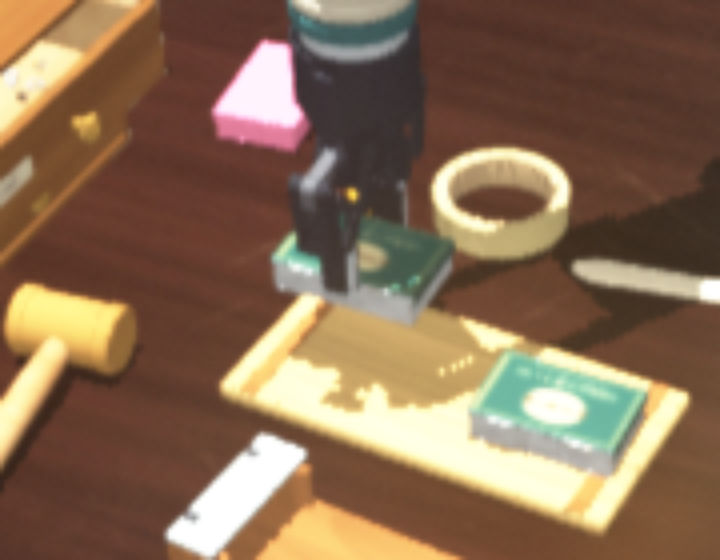

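The mean held weight is about 1.8 N (0.17 kg), so tin B should be the empty one. The loaded tin would read at least 3.3 N. The side crop shows tin B level in the fingers, tin A still flat on the board and the mallet untouched.

The tool can't pitch, so I'll rock the tin by pivoting it in a light grip against the fixed lip.

```bash
python3 -m crank '{"translation":[[0,0,-35],[-8,44,0],[-7,44,0],[-7,44,0],[-7,44,0],[0,0,0],[0,0,0]],"roll":[0.1,0,0,0,0,0,0],"fingers":[0.5,0.5,0.5,0.5,0.5,0.5,0.5]}' 40; python3 wl.py w3 | head -1
python3 - <<'E'
from h import *
im=get_image("top");c=camera_info("top")
hsv=cv2.cvtColor(im,cv2.COLOR_BGR2HSV)
for p in ([.6196,-.2321,.047],[.6164,-.2654,.1]): print(w2pix(c,p))
E
```

```text
clock: 5.95
position: [0.6154, -0.2651, 0.113]
ee_rot: [-0.001, 0.74, 0.673, -0.0]
contact_force: [-0.2, 0.7, -3.1]
width: 0.0615
gripper_force: 45.3
tcp [ 0.6154 -0.2651  0.113 ] phi-90 -0.09438943054173188
[[327.42219467 145.01162834]]
[[341.32214326 140.99941827]]
```

View pics/w3.png

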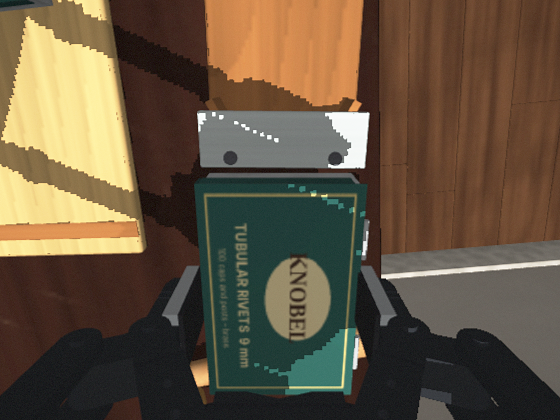

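The held tin B is in front of the fingers, with its far (+y) end at rows 175–180. The lip spans (200,112)–(368,168), square to the tin.

Run:
```python
from h import *
c=camera_info("wrist"); s,T=tool(); im=cv2.imread("pics/w3.png")
w=pix2w(c,[(204,112),(368,112),(368,167),(200,167)],.047); print(w.round(4).tolist())
print("in tool",(T.inv().apply(w-s["position"])*1e3).round(1).tolist())
t=pix2w(c,[(196,180),(362,186),(355,390),(205,390)],s["position"][2]+.0165);print("tin in tool",(T.inv().apply(t-s["position"])*1e3).round(1).tolist())
e=pix2w(c,[(278,177)],s["position"][2]+.0165);print((T.inv().apply(e-s["position"])*1e3).round(1))
v=(w[1]-w[0]+w[2]-w[3]);print("lip yaw",np.arctan2(v[1],v[0]), "axis from base edges", )
```

```text
[[0.5782, -0.1942, 0.047], [0.6696, -0.2028, 0.047], [0.6691, -0.2342, 0.047], [0.5709, -0.225, 0.047]]
in tool [[66.8, -42.0, 66.8], [66.8, 49.8, 66.6], [35.5, 52.2, 66.5], [35.4, -46.4, 66.8]]
tin in tool [[48.7, -29.8, -16.4], [46.5, 30.0, -16.5], [-46.5, 33.5, -16.6], [-46.7, -32.6, -16.5]]
[[ 49.8  -0.4 -16.4]]
lip yaw -0.09436200340640406 axis from base edges
```

```bash
python3 -m crank '{"translation":[[0,0,0],[0,0,28],[0,0,24],[0,0,4],[0,0,4],[0,0,3]],"roll":[0,0,0,0,0,0],"fingers":[0.5,0.5,0.5,0.5,0.5,0.5]}' 20;  python3 -m crank '{"translation":[[0,0,3],[0,0,3],[0,0,0]],"roll":[0,0,0],"fingers":[0.5,0.5,0.5]}'
```

```text
clock: 6.65
position: [0.6139, -0.2658, 0.0534]
ee_rot: [-0.0, 0.74, 0.673, -0.001]
contact_force: [-7.5, -2.2, 7.8]
width: 0.062
gripper_force: 46.8
clock: 6.95
position: [0.6144, -0.268, 0.049]
ee_rot: [0.002, 0.739, 0.673, -0.002]
contact_force: [-7.0, -3.1, 9.9]
width: 0.0618
gripper_force: 47.1
```

```bash
cat > tilt.py <<'E'
from h import *
import sys
def tilt(im,c,T,p):
    hsv=cv2.cvtColor(im,cv2.COLOR_BGR2HSV); m=cv2.inRange(hsv,(65,60,20),(100,255,220)); m[:130]=0
    m=cv2.morphologyEx(m,cv2.MORPH_CLOSE,np.ones((15,15))); k=max(cv2.findContours(m,0,2)[0],key=cv2.contourArea)
    h=cv2.convexHull(k); L=cv2.arcLength(h,True)
    q=next(a for a in (cv2.approxPolyDP(h,e*L,True) for e in np.arange(.005,.2,.003)) if len(a)<=4)[:,0].astype(float)
    Rm=cv2.Rodrigues(c["rvec"])[0]; o=-Rm.T@c["tvec"]
    # order: far-left, far-right, near-right, near-left
    q=q[np.argsort(q[:,1])]; q=np.r_[q[:2][np.argsort(q[:2,0])],q[2:][np.argsort(-q[2:,0])]]
    O=np.array([[.0485,-.0325,0],[.0485,.0325,0],[-.0485,.0325,0],[-.0485,-.0325,0]])
    n,rv,tv,er=cv2.solvePnPGeneric(O,q,c["mtx"],None,flags=cv2.SOLVEPNP_IPPE)
    for r,t,e in zip(rv,tv,er):
        B=T.as_matrix().T@Rm.T@cv2.Rodrigues(r)[0]; ct=T.inv().apply(Rm.T@(t[:,0]-c["tvec"])-p)
        print("pitch(+ = +y end up)",np.arcsin(-B[2,0]).round(3),"ctr tool mm",(ct*1e3).round(1),"err",e.round(2),q.astype(int).tolist())
if __name__=="__main__":
    s,T=tool(); c=camera_info("wrist"); im=get_image("wrist"); cv2.imwrite("pics/%s.png"%sys.argv[1],im)
    print(s["position"].round(4),s["contact_force"].round(1),s["moment"].round(2),s["gripper_force"]); tilt(im,c,T,s["position"])
E
python3 tilt.py t1
```

```text
[ 0.6144 -0.268   0.049 ] [-7.  -3.1  9.9] [-0.27  1.28  0.19] 47.098430112610004
pitch(+ = +y end up) -1.516 ctr tool mm [ 45.8  -0.5 -61.4] err [7.47] [[193, 182], [353, 181], [559, 393], [0, 419]]
pitch(+ = +y end up) 0.752 ctr tool mm [  57.4   -0.3 -130. ] err [321.97] [[193, 182], [353, 181], [559, 393], [0, 419]]
```

View pics/t1.png

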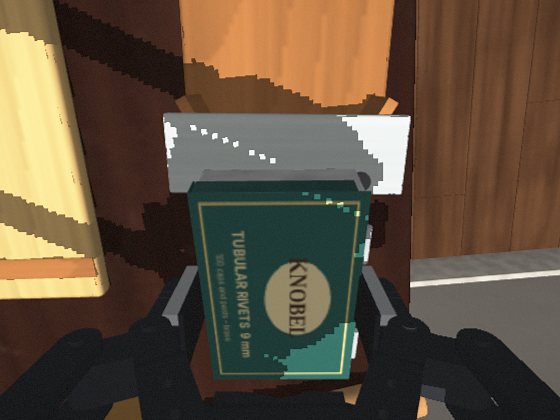

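The tin's +y end now rests on the lip, its far edge is raised at row 182, and the near edge has gone from row 390 to row 378. I'll work out the tilt from the lid corners.

```bash
cat >> h.py <<'E'
def pitch(c,T,p,q):
    Rm=cv2.Rodrigues(c["rvec"])[0]; q=np.array(q,float)
    O=np.array([[.0485,-.0325,0],[.0485,.0325,0],[-.0485,.0325,0],[-.0485,-.0325,0]])
    n,rv,tv,er=cv2.solvePnPGeneric(O,q,c["mtx"],None,flags=cv2.SOLVEPNP_IPPE)
    for r,t,e in zip(rv,tv,er):
        B=T.as_matrix().T@Rm.T@cv2.Rodrigues(r)[0]; ct=T.inv().apply(Rm.T@(t[:,0]-c["tvec"])-p)
        print("pitch(+y up)",np.arcsin(-B[2,0]).round(3),"ctr mm",(ct*1e3).round(1),"err",e.round(2))
E
python3 - <<'E'
from h import *
s,T=tool(); c=camera_info("wrist")
pitch(c,T,s["position"],[(196,181),(362,186),(355,390),(205,390)])
pitch(c,T,s["position"],[(190,182),(366,183),(352,378),(210,378)])
E
```

```text
pitch(+y up) -0.0 ctr mm [ -2.2   0.  -12.4] err [3.14]
pitch(+y up) -1.102 ctr mm [ 12.9   0.3 -11. ] err [17.29]
pitch(+y up) 0.092 ctr mm [ -0.7   0.1 -11.5] err [1.32]
pitch(+y up) -1.187 ctr mm [ 17.9   0.2 -14.2] err [23.27]
```

```bash
python3 -m crank '{"translation":[[0,0,3],[0,0,3],[0,0,3],[0,0,0]],"roll":[0,0,0,0],"fingers":[0.5,0.5,0.5,0.5]}' 25;  python3 -m crank '{"translation":[[0,0,-15],[0,0,-20],[0,0,-20],[0,0,0],[0,0,0]],"roll":[0,0,0,0,0],"fingers":[0.5,0.5,0.5,0.5,0.5]}'
python3 - <<'E'
from h import *
cv2.imwrite("pics/t2.png",get_image("wrist"))
E
```

```text
clock: 7.4
position: [0.6149, -0.2703, 0.0407]
ee_rot: [0.004, 0.739, 0.673, -0.002]
contact_force: [-7.6, -8.7, 11.4]
width: 0.0618
gripper_force: 49.2
clock: 7.9
position: [0.6159, -0.2657, 0.0924]
ee_rot: [0.001, 0.74, 0.673, 0.001]
contact_force: [-0.1, 1.6, -1.7]
width: 0.0618
gripper_force: 46.9
```

View pics/t2.png

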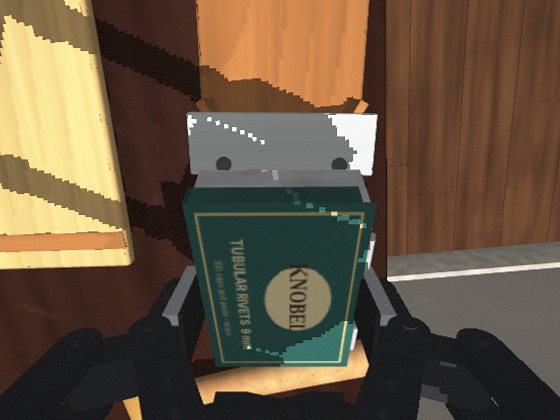

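In free air the tin stays tilted with its +y end up. The lid corners are at about (184,203), (374,205), (350,364) and (217,366).

Run:
```python
from h import *
s,T=tool(); c=camera_info("wrist")
pitch(c,T,s["position"],[(184,203),(374,205),(350,364),(217,366)])
# predicted lid corners for pitch a
Rm=cv2.Rodrigues(c["rvec"])[0]
for a in (0,.15,.25,.35):
    O=np.array([[48.5,-32.5,-12.5],[48.5,32.5,-12.5],[-48.5,32.5,-12.5],[-48.5,-32.5,-12.5]])*1e-3
    P=R.from_euler("y",a).apply(O)+[-.001,0,-.004]
    print(a,w2pix(c,T.apply(P)+s["position"]).round().astype(int).tolist())
```

```text
pitch(+y up) 0.298 ctr mm [ -3.6   1.  -11.9] err [1.22]
pitch(+y up) -1.435 ctr mm [ 21.1   0.6 -23.4] err [35.84]
0 [[189, 183], [369, 183], [352, 395], [206, 395]]
0.15 [[184, 195], [373, 195], [349, 384], [209, 384]]
0.25 [[182, 205], [376, 205], [347, 377], [211, 377]]
0.35 [[179, 217], [379, 217], [345, 369], [213, 369]]
```

```bash
python3 -m crank '{"translation":[[0,0,-20],[34,1,0],[34,1,0],[34,1,0],[0,0,20],[0,0,20],[0,0,10]],"roll":[0,0,0,0,0,0,0],"fingers":[0.5,0.5,0.5,0.5,0.5,0.5,0.5]}';  python3 -m crank '{"translation":[[0,0,5],[0,0,5],[0,0,5],[0,0,4],[0,0,3],[0,0,3],[0,0,0]],"roll":[0,0,0,0,0,0,0],"fingers":[0.5,0.5,0.5,0.5,0.5,0.5,0.5]}';  python3 -m crank '{"translation":[[0,0,-15],[0,0,-20],[0,0,-20],[0,0,0],[0,0,0]],"roll":[0,0,0,0,0],"fingers":[0.5,0.5,0.5,0.5,0.5]}'
python3 - <<'E'
from h import *
im=get_image("wrist"); cv2.imwrite("pics/t3.png",im)
print([g for g in manip.get_state()["moment"].round(2)])
E
```

```text
clock: 8.65
position: [0.6281, -0.16, 0.0606]
ee_rot: [-0.003, 0.74, 0.672, 0.002]
contact_force: [0.1, 14.3, 18.8]
width: 0.0615
gripper_force: 48.7
clock: 9.35
position: [0.6295, -0.1589, 0.0379]
ee_rot: [-0.002, 0.741, 0.672, 0.004]
contact_force: [1.4, 15.0, 13.2]
width: 0.0622
gripper_force: 53.0
clock: 9.85
position: [0.6275, -0.164, 0.0904]
ee_rot: [-0.0, 0.74, 0.673, -0.0]
contact_force: [-0.6, 0.0, -2.1]
width: 0.0617
gripper_force: 50.7
[np.float64(0.05), np.float64(-0.0), np.float64(0.04)]
```

View pics/t3.png

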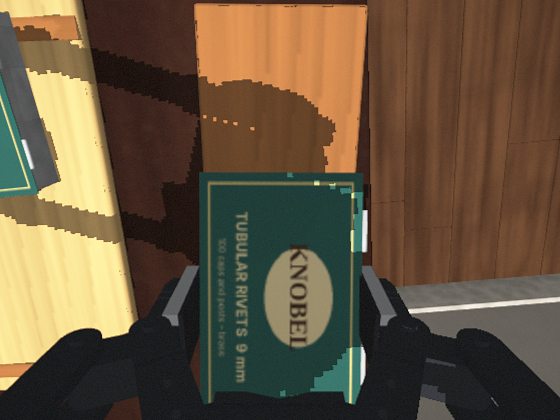

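Now the tin's +y end is down: the far edge is at row 174 and the lid sides run nearly parallel (200–362 at the far end, 205–355 near). I'll compare that with the predicted tilt.

Run:
```python
from h import *
s,T=tool(); c=camera_info("wrist")
for dx in (-1,3):
  for a in (0,-.15,-.2,-.25,-.3):
    O=np.array([[48.5,-32.5,-12.5],[48.5,32.5,-12.5],[-48.5,32.5,-12.5],[-48.5,-32.5,-12.5]])*1e-3
    P=R.from_euler("y",a).apply(O)+[dx*1e-3,0,-.004]
    print(dx,a,w2pix(c,T.apply(P)+s["position"]).round().astype(int).tolist())
```

```text
-1 0 [[189, 183], [369, 183], [352, 395], [206, 395]]
-1 -0.15 [[193, 175], [365, 175], [356, 404], [202, 404]]
-1 -0.2 [[195, 173], [364, 173], [357, 407], [201, 407]]
-1 -0.25 [[196, 171], [362, 171], [358, 409], [200, 409]]
-1 -0.3 [[197, 170], [361, 170], [360, 411], [198, 411]]
3 0 [[188, 172], [370, 172], [353, 388], [205, 388]]
3 -0.15 [[192, 164], [366, 165], [356, 397], [201, 397]]
3 -0.2 [[194, 163], [364, 163], [358, 399], [200, 399]]
3 -0.25 [[195, 161], [363, 161], [359, 402], [199, 401]]
3 -0.3 [[197, 160], [361, 160], [360, 404], [198, 403]]
```

```bash
cat > lid.py <<'E'
from h import *
# lid pose by SIFT against w3 (tin level, hand-frame camera fixed): returns pose of tin relative to its level pose in w3, tool frame
def lidpose(im,c,T,p,h0=-.0165):
    ref=cv2.imread("pics/w3.png"); m=np.zeros(ref.shape[:2],np.uint8); m[186:388,205:355]=255
    sf=cv2.SIFT_create(contrastThreshold=.01); k1,d1=sf.detectAndCompute(ref,m); k2,d2=sf.detectAndCompute(im,None)
    g=[a for a,b in cv2.BFMatcher().knnMatch(d1,d2,k=2) if a.distance<.75*b.distance]
    a=np.array([k1[x.queryIdx].pt for x in g]); b=np.array([k2[x.trainIdx].pt for x in g])
    Rm=cv2.Rodrigues(c["rvec"])[0]; Rc=Rm@T.as_matrix(); tc=Rm@p+c["tvec"]   # tool->cam
    d=np.c_[a,np.ones(len(a))]@np.linalg.inv(c["mtx"]).T@Rc; o=-Rc.T@tc; X=o+d*((h0-o[2])/d[:,2])[:,None]
    ok,rv,tv,inl=cv2.solvePnPRansac(X,b,c["mtx"],None,reprojectionError=2.5,iterationsCount=2000)
    A=Rc.T@cv2.Rodrigues(rv)[0]; t=Rc.T@(tv[:,0]-tc)
    ctr=A@np.array([0,0,-.004])+t
    return A,ctr,len(inl),len(a)
def show(im,label=""):
    s,T=tool(); c=camera_info("wrist"); A,ctr,n,N=lidpose(im,c,T,s["position"])
    print(label,"pitch(+y up)",np.arcsin(-A[2,0]).round(3),"roll-tilt",np.arcsin(A[2,1]).round(3),"yaw in tool",np.arctan2(A[1,0],A[0,0]).round(3),"mid in tool mm",(ctr*1e3).round(1),"inliers",n,N)
    return T.apply(ctr)+s["position"],T.as_matrix()@A
E
python3 - <<'E'
from lid import *
for n in("w3","t1","t2","t3"): show(cv2.imread(f"pics/{n}.png"),n)
E
```

```text
w3 pitch(+y up) 0.0 roll-tilt 0.0 yaw in tool -0.0 mid in tool mm [ 0. -0. -4.] inliers 280 280
t1 pitch(+y up) 0.179 roll-tilt -0.003 yaw in tool -0.01 mid in tool mm [ 2.6 -0.  -5.1] inliers 98 117
t2 pitch(+y up) 0.314 roll-tilt -0.007 yaw in tool -0.014 mid in tool mm [ 3.8 -0.  -5.7] inliers 75 92
t3 pitch(+y up) -0.289 roll-tilt -0.013 yaw in tool 0.002 mid in tool mm [ 0.6  0.2 -9. ] inliers 111 122
```

SIFT pose of the lid gives +0.31 rad, then −0.29 rad, both with the tin well above 0.06 m. The weight stayed at about 1.8 N with no end-to-end shift, so tin B is empty. Next is placing it on the dock; first I'll check the dock axis from the base edges.

```bash
python3 -m crank '{"translation":[[22,0,0],[22,1,0],[0,0,0],[0,0,0]],"roll":[0,0,0,0],"fingers":[0.5,0.5,0.5,0.5]}'
python3 - <<'E'
from h import *
s,T=tool(); c=camera_info("wrist"); im=get_image("wrist"); cv2.imwrite("pics/t4.png",im); p=s["position"]
Tp=lambda w:(T.inv().apply(w-p)*1e3).round(1)
# predicted dock outline from lip fit
x=np.array([.0943,.9955,0]);y=np.array([.9955,-.0943,0]);o=np.array([.6154,-.2651,0])
lipc=o+.0668*x+.0034*y  # dock (0,-63)
for l,X,Y in(("end L",-48,95),("end R",48,95)):
    w=lipc+(Y+63)*1e-3*x+X*1e-3*y+[0,0,.01]; print(l,w2pix(c,w).round(0),Tp(w))
# orange base edges along rows
hsv=cv2.cvtColor(im,cv2.COLOR_BGR2HSV)
for r in (60,90,120,150,165):
    m=np.where((hsv[r,:,0]>6)&(hsv[r,:,0]<18)&(hsv[r,:,1]>120)&(hsv[r,:,2]>70))[0]; m=m[(m>150)&(m<420)]
    if len(m)>20: print(r,m.min(),m.max(),Tp(pix2w(c,[(m.min(),r),(m.max(),r)],.01)).tolist())
print(Tp(lipc+[0,0,.047]), Tp(lipc+.029*x))
E
```

```text
clock: 10.3
position: [0.6323, -0.1201, 0.0898]
ee_rot: [-0.001, 0.739, 0.673, -0.001]
contact_force: [0.1, 0.6, -1.9]
width: 0.0616
gripper_force: 50.6
end L [[198.  89.]] [ 78.8 -47.5  79.9]
end R [[362.  89.]] [78.8 48.5 79.6]
60 160 419 [[94.6, -67.9, 79.9], [94.7, 79.8, 79.6]]
90 199 419 [[78.3, -46.7, 79.9], [78.4, 81.7, 79.6]]
120 171 419 [[61.2, -64.7, 79.9], [61.3, 83.8, 79.5]]
150 171 419 [[43.2, -66.4, 79.9], [43.3, 86.0, 79.5]]
165 179 419 [[33.8, -62.2, 79.9], [33.9, 87.1, 79.5]]
[-79.2   0.3  42.8] [-50.2   0.4  89.8]
```

```bash
python3 -m crank '{"translation":[[0,0,30],[0,0,25],[0,0,5],[0,0,4],[0,0,4],[0,0,3],[0,0,0]],"roll":[0,0,0,0,0,0,0],"fingers":[0.5,0.5,0.5,0.5,0.5,0.5,0.5]}' 20; python3 -c "
from lid import *
show(get_image('wrist'))"
```

```text
clock: 11.05
position: [0.634, -0.1227, 0.0229]
ee_rot: [0.002, 0.74, 0.673, -0.0]
contact_force: [-3.7, -4.2, 5.0]
width: 0.0613
gripper_force: 51.7
 pitch(+y up) -0.21 roll-tilt -0.011 yaw in tool -0.004 mid in tool mm [ 1.3  0.1 -9.2] inliers 115 135
```

```bash
python3 -m crank '{"translation":[[0,0,3],[0,0,3],[0,0,2],[0,0,0]],"roll":[0,0,0,0],"fingers":[0.5,0.5,0.5,0.5]}' 20; python3 -c "
from lid import *
show(get_image('wrist'))"
```

```text
clock: 11.5
position: [0.6355, -0.1243, 0.0169]
ee_rot: [0.005, 0.739, 0.673, 0.0]
contact_force: [-4.1, -7.6, 12.9]
width: 0.0614
gripper_force: 53.9
 pitch(+y up) -0.084 roll-tilt -0.001 yaw in tool -0.012 mid in tool mm [ 2.5 -0.  -9.8] inliers 114 133
```

```bash
python3 -m crank '{"translation":[[0,0,-2],[0,0,0],[0,0,0],[0,0,0]],"roll":[0,0,0,0],"fingers":[0.8,0.95,0.95,0.95]}' 20; python3 -c "
from lid import *
show(get_image('wrist'))"
```

```text
clock: 11.95
position: [0.6332, -0.1201, 0.0142]
ee_rot: [-0.0, 0.74, 0.673, 0.0]
contact_force: [0.6, 0.0, 0.1]
width: 0.0812
gripper_force: 0.0
 pitch(+y up) -0.001 roll-tilt 0.006 yaw in tool -0.01 mid in tool mm [-2.2  2.4 -8.6] inliers 134 144
```

```bash
python3 -m crank '{"translation":[[-2,2,-4],[0,0,0],[0,0,0],[0,0,0],[0,0,0]],"roll":[0,0,0.0,0,0],"fingers":[0.95,0.6,0.6,0.6,0.6]}' 20; python3 -m crank '{"translation":[[-10,-1,0],[-10,-1,0],[-10,-0.5,0],[-5,0,0],[0,0,0]],"roll":[0,0,0,0,0],"fingers":[0.6,0.6,0.6,0.6,0.6]}'; python3 -c "
from lid import *
show(get_image('wrist'))"
```

```text
clock: 12.5
position: [0.6356, -0.1228, 0.0187]
ee_rot: [0.001, 0.74, 0.673, 0.0]
contact_force: [0.8, -1.0, 2.6]
width: 0.0625
gripper_force: 21.7
clock: 13.0
position: [0.6289, -0.1585, 0.0187]
ee_rot: [0.0, 0.74, 0.672, 0.0]
contact_force: [0.9, 2.2, 5.9]
width: 0.0624
gripper_force: 21.8
 pitch(+y up) -0.003 roll-tilt -0.002 yaw in tool -0.009 mid in tool mm [ 0.3 -0.1 -4.2] inliers 130 147
```

```bash
python3 -m crank '{"translation":[[-4,0,0],[-4,0,0],[-2,0,0],[0,0,0]],"roll":[0,0,0,0],"fingers":[0.6,0.6,0.6,0.6]}' ; python3 -m crank '{"translation":[[-2,0,0],[-1,0,0],[0,0,0]],"roll":[0,0,0],"fingers":[0.6,0.6,0.6]}'; python3 -c "
from lid import *
show(get_image('wrist'))"
```

```text
clock: 13.45
position: [0.628, -0.1675, 0.0187]
ee_rot: [-0.0, 0.74, 0.672, 0.0]
contact_force: [0.8, 4.3, 5.1]
width: 0.0625
gripper_force: 21.8
clock: 13.75
position: [0.6278, -0.1684, 0.0187]
ee_rot: [-0.001, 0.741, 0.672, 0.002]
contact_force: [0.7, 8.6, 6.5]
width: 0.0628
gripper_force: 21.8
 pitch(+y up) -0.008 roll-tilt -0.005 yaw in tool -0.01 mid in tool mm [ 0.3 -0.  -4.3] inliers 134 153
```

```bash
python3 -m crank '{"translation":[[-2,0,0],[-2,0,0],[0,0,0]],"roll":[0,0,0],"fingers":[0.6,0.6,0.6]}'; python3 -c "
from lid import *
p,_=show(get_image('wrist'));print(p)"
```

```text
clock: 14.1
position: [0.6282, -0.1688, 0.0187]
ee_rot: [-0.003, 0.741, 0.671, 0.004]
contact_force: [4.1, 16.9, 7.3]
width: 0.0623
gripper_force: 21.7
 pitch(+y up) -0.012 roll-tilt -0.004 yaw in tool -0.004 mid in tool mm [ 0.5 -0.  -4.2] inliers 130 148
[ 0.6281749  -0.16839156  0.02292488]
```

```bash
python3 -m crank '{"translation":[[3,0,0],[2,0,0],[0,0,0]],"roll":[0,0,0],"fingers":[0.6,0.6,0.6]}'; python3 -m crank '{"translation":[[0,0,0],[0,0,0],[0,0,0],[0,0,0]],"roll":[0,0,0,0],"fingers":[0.75,0.9,1,1]}'; python3 -c "
from lid import *
p,_=show(get_image('wrist'));print(p)"
```

```text
clock: 14.45
position: [0.6282, -0.1687, 0.0187]
ee_rot: [-0.0, 0.74, 0.672, 0.001]
contact_force: [2.0, 5.1, 5.6]
width: 0.0631
gripper_force: 21.8
clock: 14.85
position: [0.6274, -0.1697, 0.0178]
ee_rot: [-0.0, 0.74, 0.673, -0.0]
contact_force: [-0.9, 0.5, 0.0]
width: 0.0852
gripper_force: 0.0
 pitch(+y up) -0.003 roll-tilt -0.007 yaw in tool -0.0 mid in tool mm [ 1.5  0.6 -5.2] inliers 120 151
[ 0.62822743 -0.1681337   0.02306198]
```

```bash
python3 -m crank '{"translation":[[0,0,-15],[0,0,-30],[0,0,-40],[0,0,-40],[0,0,0]],"roll":[0,0,0,0,0],"fingers":[1,1,1,1,1]}'; python3 -c "
from lid import *
im=get_image('wrist');cv2.imwrite('pics/end.png',im)
p,B=show(im);print(p,B.round(3).tolist())"
```

```text
clock: 15.4
position: [0.6317, -0.1707, 0.1499]
ee_rot: [0.006, 0.74, 0.673, 0.003]
contact_force: [0.6, 0.4, 0.4]
width: 0.0855
gripper_force: 0.0
 pitch(+y up) -0.016 roll-tilt -0.022 yaw in tool -0.002 mid in tool mm [  2.4  -4.9 126. ] inliers 28 62
[ 0.62617756 -0.16758727  0.02080986] [[0.093, 0.995, 0.027], [0.995, -0.093, -0.021], [-0.018, 0.029, -0.999]]
```

View pics/end.png

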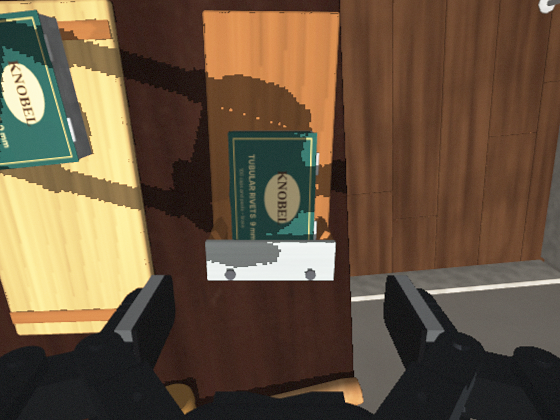

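The tin sits flat under the lip, with its free edge at row 131, the lip's inner edge at row 240 and the base end at row 11. I'll check its depth relative to the dock.

Run:
```python
from h import *
c=camera_info("wrist"); s,T=tool(); f=lambda u,v,z:(T.inv().apply(pix2w(c,[(u,v)],z)[0]-s["position"])*1e3).round(1)
print("base end",f(205,11,.01),f(340,13,.01),"tin edge",f(229,131,.0355),f(316,132,.0355),"lip",f(206,240,.047),f(335,240,.047),f(206,281,.047),f(335,281,.047))
```

```text
base end [129.4 -50.9 136.2] [128.3  42.1 136.9] tin edge [ 51.  -34.4 111. ] [ 50.3  25.6 111.5] lip [-25.6 -52.9  99.6] [-25.8  40.8 100.2] [-59.2 -55.   99.6] [-59.6  42.4 100.3]
```

```bash
python3 -c "
from rig import manip
print(manip.sign_off())"
```

```text
the job is handed in; nothing more can be done
None
```

I handed the job in at about 15 s: the -y tin is the empty one (about 0.18 kg by lifting) and is home under the lip, within about 3 mm by camera; the verdict was not shown, the loaded tin was never touched, and I rocked the empty tin only once each way (+0.31, then −0.29 rad) rather than several times.

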